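Lock away the castings

TASK

Put the cast metal bar and the round cast button away in the open drawer of the wooden chest, one in each compartment, bringing each down close over the drawer before letting it go. When both are in, push the drawer fully shut, and then slide the bolt on top of the chest fully home through the drawer's keeper. Leave the square bench block and the two bottles where they stand.

Things in the scene. Friction and masses are not known exactly. Their poses are not given: they have to be found in the camera images.
- cast_bar: Bare metal cast bar lying flat, 90 long (its x) x 26 wide (its y) x 16 high; the upper 6 mm is stepped in to 82 x 20. Origin: centre of its underside. 0.2 to 0.4 kg.
- button: Bare metal round cast button (thick disc) lying flat, 56 diameter x 18 high, edges bevelled (widest from 5 to 13 mm up). Origin: centre of its underside. 0.25 to 0.45 kg.
- bench_block: Bystander: square steel bench block, 50 x 50 x 22 high. Origin: centre of its underside.
- amber_bottle: Bystander: amber glass bottle with a black cap, 38 diameter, 95 high, upright. Origin: centre of its underside.
- white_bottle: Bystander: white plastic bottle with a black cap, 52 diameter, 130 high, upright. Origin: centre of its underside.
- chest: Dark wooden chest fixed to the bench: 230 deep (its x, -130 front to +100 back), 250 wide (its y), top 106 above the bench. Front faces its -x, roughly to the robot. Origin: on the bench, midway between its sides, 130 behind the carcass front. A steel bolt track 36 wide, 104 long lies on top along y, 110 ahead (-x) of the origin, up to 122 above the bench (133 at the bridge at its left end).
- drawer (a joint): Opening of the chest's only drawer in m: 0 shut, 0.15 fully open; slides out to the chest's -x, starts open. A lengthwise divider (6 thick, top 69 above the bench) splits its pale inside into a left and a right compartment, each 98 wide x 204 long; floor 24, side walls' top 78 above the bench. Only the front part, as long as the joint value, is clear of the chest's top. Takes about 2.5 N.
- bay_left (a point): On the floor (24 mm above the bench) of the drawer's left (+y) compartment, midway across it and 68 mm behind the inner face of the drawer front. Moves with the drawer; axes as the chest's.
- bay_right (a point): The same point of the right (-y) compartment.
- drawer_front (a point): Middle of the top edge of the drawer front's outer face, 102 above the bench, moving with the drawer; axes as the chest's. The front is a dark wooden panel 16 thick, 250 wide, from 16 to 102 above the bench, with a steel pull 80 wide standing 11 proud of its middle at 43 to 57 above the bench.
- keeper (a point): Centre of the keeper, a steel eye 29 (x) x 18 (y) on the drawer that the bolt enters, 119 above the bench, its top at 137. It sits 36 behind (+x) the outer face of the drawer front on a strap, over the divider when the drawer is open and over the chest's top when shut. Moves with the drawer.
- bolt (a joint): Travel of the bolt in m: 0 drawn back, 0.05 fully home through the keeper. It slides along the chest's +y (to the left seen from the robot), about 2 N.
- bolt_handle (a point): Centre of the 20 mm ball on top of the bolt's upright steel handle, 164 mm above the bench, moving with the bolt. Below the ball the handle is a 14 mm post down to the rod (13 thick, 119 mm above the bench). Axes as the chest's.
- bolt_home (a point): Fixed on the chest: where the ball's centre is when the bolt is fully home.
Not all that is in view belongs to the job. Leave any black, red or yellow look-alike of the button alone.

How it is judged:
On the way, in this order (a step that is already met when the one before it is completed fails the run):
1. with the drawer still open and the bolt not home, the bar and the button lie let go in the drawer, one in each compartment ((((x of cast_bar in the frame of bay_left between -0.07 and 0.138 m and y of cast_bar in the frame of bay_left between -0.047 and 0.047 m and z of cast_bar in the frame of bay_left between -0.01 and 0.045 m) and (x of button in the frame of bay_right between -0.07 and 0.138 m and y of button in the frame of bay_right between -0.047 and 0.047 m and z of button in the frame of bay_right between -0.01 and 0.045 m)) or ((x of cast_bar in the frame of bay_right between -0.07 and 0.138 m and y of cast_bar in the frame of bay_right between -0.047 and 0.047 m and z of cast_bar in the frame of bay_right between -0.01 and 0.045 m) and (x of button in the frame of bay_left between -0.07 and 0.138 m and y of button in the frame of bay_left between -0.047 and 0.047 m and z of button in the frame of bay_left between -0.01 and 0.045 m))) and contact force between the fingers and cast_bar below 0.05 N and contact force between the fingers and button below 0.05 N and linear speed of each of cast_bar, button below 0.03 m/s and value of joint drawer above 0.06 m and value of joint bolt below 0.03 m), for 0.2 s.
2. the drawer is pushed fully shut (4 mm) before the bolt is shot (value of joint drawer below 0.004 m and (((x of cast_bar in the frame of bay_left between -0.07 and 0.138 m and y of cast_bar in the frame of bay_left between -0.047 and 0.047 m and z of cast_bar in the frame of bay_left between -0.01 and 0.045 m) and (x of button in the frame of bay_right between -0.07 and 0.138 m and y of button in the frame of bay_right between -0.047 and 0.047 m and z of button in the frame of bay_right between -0.01 and 0.045 m)) or ((x of cast_bar in the frame of bay_right between -0.07 and 0.138 m and y of cast_bar in the frame of bay_right between -0.047 and 0.047 m and z of cast_bar in the frame of bay_right between -0.01 and 0.045 m) and (x of button in the frame of bay_left between -0.07 and 0.138 m and y of button in the frame of bay_left between -0.047 and 0.047 m and z of button in the frame of bay_left between -0.01 and 0.045 m))) and value of joint bolt below 0.03 m), for 0.2 s.
3. the bolt is slid home (at least 45 of 50 mm) through the keeper of the shut drawer (value of joint bolt above 0.045 m and value of joint drawer below 0.004 m), for 0.2 s.
At the end, for the whole second after the job is handed in: The bar and the button lie at rest, let go, inside the drawer, one in each compartment (origin within the compartment's walls and less than 45 mm above its floor); the drawer is shut to within 4 mm and the bolt is at least 45 mm along its 50 mm travel (all of step 3 and (((x of cast_bar in the frame of bay_left between -0.07 and 0.138 m and y of cast_bar in the frame of bay_left between -0.047 and 0.047 m and z of cast_bar in the frame of bay_left between -0.01 and 0.045 m) and (x of button in the frame of bay_right between -0.07 and 0.138 m and y of button in the frame of bay_right between -0.047 and 0.047 m and z of button in the frame of bay_right between -0.01 and 0.045 m)) or ((x of cast_bar in the frame of bay_right between -0.07 and 0.138 m and y of cast_bar in the frame of bay_right between -0.047 and 0.047 m and z of cast_bar in the frame of bay_right between -0.01 and 0.045 m) and (x of button in the frame of bay_left between -0.07 and 0.138 m and y of button in the frame of bay_left between -0.047 and 0.047 m and z of button in the frame of bay_left between -0.01 and 0.045 m))) and contact force between the fingers and cast_bar below 0.05 N and contact force between the fingers and button below 0.05 N and linear speed of each of cast_bar, button below 0.03 m/s); the robot touches nothing.
It fails at once if the bar or the button is let go with its underside higher than 210 mm above the bench (over 130 mm above the drawer's walls) ((height (world z) of cast_bar above 0.21 m and contact force between the fingers and cast_bar below 0.02 N) or (height (world z) of button above 0.21 m and contact force between the fingers and button below 0.02 N)).
It fails at once if the bench block or a bottle is moved by more than 30 mm, or a bottle is tipped over (distance of any of bench_block, amber_bottle, white_bottle from where it was at the start of the episode above 0.03 m or angle between any of amber_bottle, white_bottle's own z axis and vertical above 0.5 rad).
It also fails if it takes over 72 s, if anything falls off the work surface, if the arm or the gripper's body presses on something with over 40 N, if the wrist force passes 120 N, or if a joint passes its speed limit or range.

ROBOT

A 6-joint arm with a two-finger parallel gripper is mounted at the origin on the work surface. World frame = base frame: x ahead of the robot, y to its left, z up, the work surface at z = 0. Lengths are in m, angles in rad, forces in N, time in s.
With the tool pointing down it reaches from about 0.375 to 0.975 m from the base axis. Payload 3.8 kg.
Tool frame: the origin (TCP) lies at the very end of the fingers, on their centre line; the grasp point (between the pads) lies 19 mm behind it; z points along the fingers, y is the line along which they close (so a half turn about z gives the same grasp; the last joint's range is limited). The gripper opens to 85 mm and grips with 20 to 120 N. Pads are 22 mm wide; open, the fingers measure 114 mm over their backs; the gripper's body (76 mm by 85 mm) begins 54 mm behind the grasp point. The pads swing forward as they close: fully open they stand 13 mm farther back than shut.
Start: joints at [-1.179, 0.264, 1.604, -0, 1.274, -0.037], TCP at [0.281, -0.614, 0.207] pointing down, gripper open.
Joint ranges: [-2.63, 2.63], [-0.94, 2.18], [0.31, 2.57], [-1.31, 4.45], [0, 2.66], [-2.55, 2.55]. Speed limits (rad/s): [2.57, 2.57, 3.14, 3.14, 3.14, 3.14].

INTERFACE

Orientations are given as a rotation vector (axis times angle).
In Python, from workcell import bot, vision gives the robot as it stands. The module is installed in compiled form; this text tells all that it offers.
- The arm moves only by the tool play_rows, never from a script. Its argument "moves" is a list that holds one entry, the list of rows, each a list of 7 numbers: the turn, a rotation vector about the tool's x, y, z as a fraction of full scale, then the shift along the tool's x, y, z as a fraction of full scale, then the finger opening in mm, from 0 to 85.4. In form: [[[ax, ay, az, x, y, z, jaw], ...]]. A call has 1 to 5 rows; each row shifts and turns the commanded pose from where the row before left it, along the tool's axes as they then stand; what a row does not reach is not made up. Full scale, the value 1, is 0.1 m for a shift and 0.5 rad for a turn. A row lasts 1/12 s, in which the tool goes at most 41.7 mm and 7.16 degrees, less where a joint would pass 70% of its speed; a pose out of reach is approached as far as the arm can. A call with a number of a shift or a turn outside -1 to 1 is refused whole. A call with a gripper value outside its range is refused whole. The fingers move at their own pace and stop on an object; "newtons" is the grip in N (left out, the last holds). Time passes only in rows, so rows that do not move let the fingers close. It gives the time, the measured TCP pose, the force, the opening and the grip force at its end, in the units of the state.
- bot.read_state(): the state, without advancing time (a new reading comes with each control period).
- vision.read_camera(name): name is "side" or "top"; returns a dict with "image" (480x640x3 uint8, red, green, blue), "depth" (480x640 float32, m along the optical axis (not along the pixel's ray), 0 where there is no reading), "K" (3x3 intrinsics, pixels), "dist" ([k1, k2, p1, p2, k3] as OpenCV has them; the pictures are not rectified), "R" (3x3) and "t" (3): a world point X has camera coordinates R X + t. Camera axes: x right, y down, z forward; pixel columns grow to the right and rows downward; lengths in m; the calibration is good to about 2 mm. A picture is of the moment at which its call begins.
- bot.finish_job(): hands the job in; it is judged then, once.
The state is a dict: "time": time; "q": joint angles; "joint_vel": joint speeds; "joint_torque": joint torques, N m; "tool_pos": TCP position; "tcp_rot": TCP orientation; "wrist_force": force on the tool from outside, world axes, zero at the start; "torque": the same for the moment, N m; "width": opening from 0.0 (shut) to 1.0 (fully open); "grip_force": force on a finger pad.
Only numpy, scipy, OpenCV 4.12 (cv2) and the standard library are available. Lean on these libraries where they do the work, as an engineer would, in place of code of your own. Each camera call takes 0.05 s, during which the arm holds its last target. There are 200 camera calls.

## Working session

There is one attempt and no reset: what is moved stays moved. The work goes in short steps, Python scripts to look and compute and a tool call to move; the robot and the scene stay as the last step left them, time stands still between calls to the robot, and variables do not carry over. Pictures are saved under pics/ and viewed, at most 10 in all, crops included, and the job is handed in when it is done.

Besides the shell and the picture viewer there is one more tool, called as name(argument=value, ...) on one line, values as JSON. play_rows: Moves the arm, as the interface text tells. Its arguments: {"type":"object","properties":{"moves":{"type":"array","items":{"type":"array","items":{"type":"array","items":{"type":"number"}}}},"newtons":{"type":"number"}},"required":["moves"]}

```bash
mkdir -p pics
cat > h.py <<'E'
import numpy as np, cv2
from workcell import bot, vision
def snap(n):
    c=vision.read_camera(n); np.savez(f'{n}.npz',**c); return c
def cloud(c):
    h,w=c['depth'].shape
    u,v=np.meshgrid(np.arange(w),np.arange(h))
    p=cv2.undistortPoints(np.stack([u,v],-1).reshape(-1,1,2).astype(np.float64),c['K'],c['dist']).reshape(h,w,2)
    P=np.dstack([p,np.ones((h,w))])*c['depth'][...,None]
    return (P-c['t'])@c['R']
E
python3 - <<'E'
from h import *
for n in ('top','side'):
    c=snap(n); cv2.imwrite(f'pics/{n}0.png',c['image'][...,::-1]); print(n,-c['R'].T@c['t'],c['R'][2])
s=bot.read_state(); print(s)
E
```

```text
top [0.41610001 0.00898761 1.3104629 ] [ 0.16344868  0.02341    -0.98627405]
side [0.09322687 0.9535356  0.97016482] [ 0.39157859 -0.67963812 -0.62028883]
{'time': 0.1, 'q': array([-1.17889797e+00,  2.64684143e-01,  1.60522691e+00,  7.03093844e-06,
        1.27367791e+00, -3.69296627e-02]), 'joint_vel': array([ 0.00098739, -0.00136641, -0.00210024,  0.00232489,  0.00075527,
       -0.00050234]), 'joint_torque': array([ 8.28764660e-04, -5.16708076e+01, -3.68590736e+01, -4.97930819e-05,
        6.33009797e-03, -1.62198063e-05]), 'tool_pos': array([ 0.28038586, -0.61324795,  0.20618797]), 'tcp_rot': array([-3.06773362e+00, -6.68030522e-01,  5.42906989e-04]), 'wrist_force': array([ 1.06280283,  0.08329977, -0.09803683]), 'torque': array([0.02183702, 0.02443623, 0.02886071]), 'grip_force': 0.0, 'width': 0.9981026891188314}
```

View pics/top0.png

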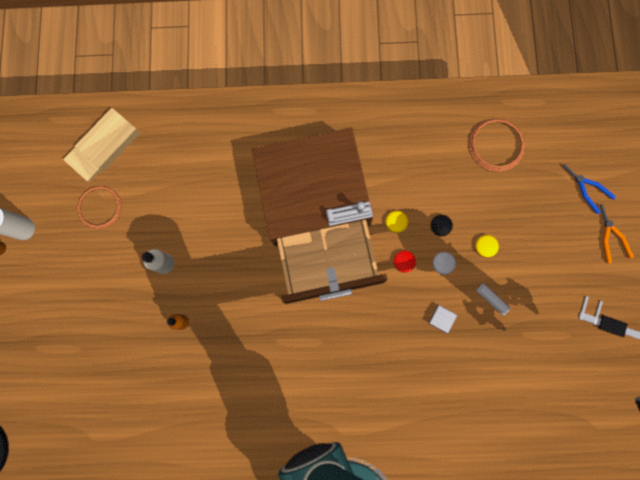

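View pics/side0.png

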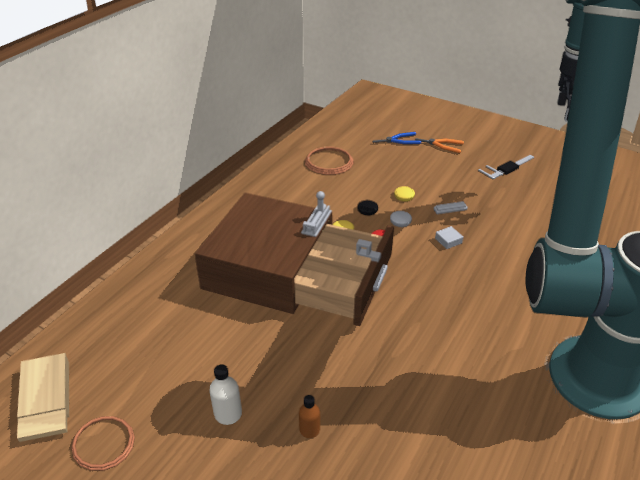

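The top view shows these candidates:
- **Button:** grey disc at (444,263). Look-alikes are red (405,261), black (441,225), yellow (397,222) and yellow (487,246).
- **Bar:** grey bar at (492,299).
- **Bystanders:** block at (443,319), bottles at (157,261) and (178,322).

By the description I take the grey disc and the grey bar. The next step checks this in a close crop and measures.

Run:
```python
from h import *
c=dict(np.load('top.npz')); P=cloud(c); im=c['image']
cv2.imwrite('pics/crop1.png',cv2.resize(im[190:340,260:540],(800,429),interpolation=cv2.INTER_CUBIC)[...,::-1])
for n,(u,v) in dict(table=(420,400),button=(444,263),red=(405,261),black=(441,225),y1=(397,222),y2=(487,246),bar=(492,299),block=(443,319),keeper=(335,280),ball=(364,207),frontL=(287,297),frontR=(380,280),chestBL=(256,152),chestBR=(349,132),front=(270,237),white=(150,257),amber=(174,321)).items():
    print(n,P[v,u].round(4))
hsv=cv2.cvtColor(im,cv2.COLOR_RGB2HSV)
def comp(name,u,v,zmin,r=30):
    m=np.zeros(P.shape[:2],np.uint8); s=np.s_[v-r:v+r,u-r:u+r]; m[s]=(P[s][...,2]>zmin)
    n,l=cv2.connectedComponents(m); k=l==l[v,u]; Q=P[k]
    Q=Q[:, :]; rc=cv2.minAreaRect((Q[:,:2]*1000).astype(np.float32)); print(name,k.sum(),'rect',np.round(rc[0],1),np.round(rc[1],1),round(rc[2],1),'z',np.percentile(Q[:,2],[5,50,95]).round(4))
comp('button',444,263,.008); comp('bar',492,299,.008); comp('block',443,319,.008);comp('red',405,261,.008,22);comp('blk',441,225,.008);comp('y2',487,246,.008)
# chest top
m=(abs(P[...,2]-.106)<.006)&(P[...,0]>.3); m[:, :240]=0; m[:,385:]=0
m=m.astype(np.uint8); n,l,st,ce=cv2.connectedComponentsWithStats(m)
k=l==1+st[1:,4].argmax(); Q=P[k]; print('chest',cv2.minAreaRect((Q[:,:2]*1000).astype(np.float32)),Q[:,2].mean())
# front top edge
k=(abs(P[...,2]-.102)<.005); k[:270]=0;k[305:]=0;k[:,:278]=0;k[:,392:]=0
Q=P[k]; print('front',cv2.minAreaRect((Q[:,:2]*1000).astype(np.float32)),k.sum())
s=np.s_[190:225,345:380]; Q=P[s].reshape(-1,3); Q=Q[Q[:,2]>.157]; print('ball',Q.mean(0),len(Q))
s=np.s_[255:300,315:350]; Q=P[s].reshape(-1,3); Q=Q[Q[:,2]>.128]; print('keeper',Q.mean(0),len(Q))
```

```text
table [ 2.440e-01 -1.866e-01 -1.000e-04]
button [ 0.5733 -0.2619  0.0197]
red [ 0.5809 -0.1653  0.0233]
black [ 0.6695 -0.2606  0.0201]
y1 [ 0.6815 -0.1514  0.0171]
y2 [ 0.6125 -0.371   0.0202]
bar [ 0.481  -0.373   0.0194]
block [ 0.4359 -0.2499  0.0228]
keeper [0.5286 0.0097 0.1316]
ball [ 0.6882 -0.0608  0.1644]
frontL [0.4954 0.1222 0.1017]
frontR [ 0.5282 -0.0945  0.1028]
chestBL [0.8474 0.1911 0.1069]
chestBR [ 0.8906 -0.0358  0.1042]
front [0.6371 0.1594 0.1068]
white [0.5953 0.4362 0.1274]
amber [0.4478 0.3873 0.0955]
button 401 rect [ 513.3 -132.9] [ 54.5 339.6] 25.3 z [0.0119 0.018  0.0231]
bar 362 rect [ 480.4 -377.2] [88.8 26.8] 44.0 z [0.0089 0.0158 0.0211]
block 455 rect [ 441.2 -137.1] [289.6  62.9] 87.5 z [0.0175 0.0224 0.0269]
red 394 rect [510.5 -87.3] [ 52.7 269.7] 43.1 z [0.0124 0.0179 0.0222]
blk 387 rect [ 554.6 -134.8] [ 53.2 399.1] 42.5 z [0.0119 0.018  0.0232]
y2 398 rect [ 510.8 -200.5] [ 54.8 456.6] 31.2 z [0.0116 0.018  0.0232]
chest ((767.67724609375, 60.62883758544922), (231.6757354736328, 250.39691162109375), 10.475756645202637) 0.10675666442969604
front ((513.8150634765625, 14.096435546875), (16.38007164001465, 248.97872924804688), 10.418892860412598) 654
ball [ 0.65832375 -0.0445887   0.30349487] 69
keeper [0.5353237  0.01853291 0.19116732] 109
```

View pics/crop1.png

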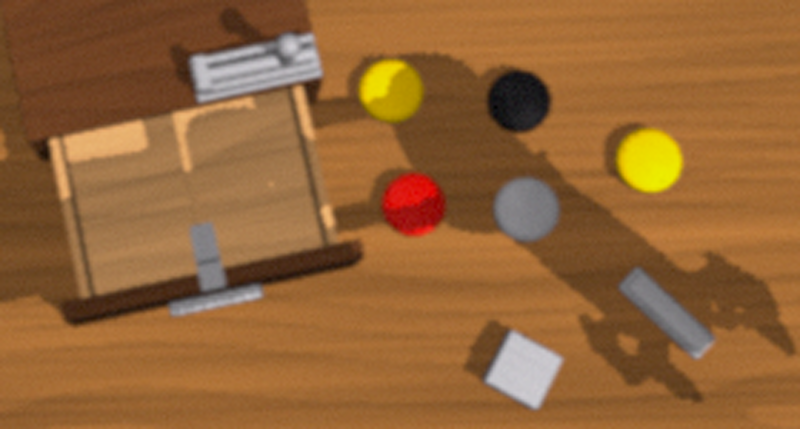

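The crop confirms the grey disc at full-frame (444,263) and the grey bar at (492,299). Both are plain metal, and the coloured discs are decoys. Next I refine the button position and plan the first moves.

```bash
cat > plan.py <<'E'
import sys, numpy as np
from scipy.spatial.transform import Rotation as R
from workcell import bot
def plan(targets):
    """targets: (x,y,z,heading deg of tool x); prints rows in move units"""
    s=bot.read_state(); p=np.array(s['tool_pos']); r=R.from_rotvec(s['tcp_rot'])
    print('t',round(s['time'],2),'tcp',p.round(4),'hd',round(np.degrees(np.arctan2(*r.as_matrix()[1::-1,0])),1),'w',round(s['width']*85.4,1),'grip',round(s['grip_force'],1),'q',np.round(s['q'],2))
    for x,y,z,h in targets:
        h=np.radians(h); rt=R.from_matrix(np.array([[np.cos(h),np.sin(h),0],[np.sin(h),-np.cos(h),0],[0,0,-1]]).T.T)
        d=np.array([x,y,z])-p; w=(r.inv()*rt).as_rotvec()
        n=max(1,int(np.ceil(max(np.linalg.norm(d)/.0405,np.linalg.norm(w)/.12))))
        print('->',x,y,z)
        for i in range(n):
            row=np.r_[w/n/.5, r.inv().apply(d/n)/.1]; print('  ',row.round(3).tolist()); r=r*R.from_rotvec(w/n)
        p=np.array([x,y,z]); r=rt
if __name__=='__main__':
    plan([tuple(map(float,a.split(','))) for a in sys.argv[1:]])
E
python3 - <<'E'
from h import *
c=dict(np.load('top.npz')); P=cloud(c)
for n,x,y in (('button',.573,-.262),('bar',.48,-.377)):
    k=(c['depth']>0)&(np.hypot(P[...,0]-x,P[...,1]-y)<(.042 if n=='button' else .055))&(P[...,2]>.009)&(P[...,2]<.04)
    Q=P[k]; print(n,k.sum(),Q.mean(0).round(4),cv2.minAreaRect((Q[:,:2]*1000).astype(np.float32)))
k=(c['depth']>0)&(np.hypot(P[...,0]-.688,P[...,1]+.061)<.02)&(P[...,2]>.157); print('ball',P[k].mean(0),k.sum())
k=(c['depth']>0)&(np.hypot(P[...,0]-.535,P[...,1]-.012)<.03)&(P[...,2]>.128); print('keeper',P[k].mean(0),k.sum())
E
python3 plan.py .481,-.377,.10,44 .481,-.377,.004,44
```

```text
button 397 [ 0.5736 -0.2609  0.0179] ((574.23486328125, -261.48602294921875), (55.248165130615234, 53.35236358642578), 0.4261572062969208)
bar 343 [ 0.4807 -0.3763  0.0158] ((479.1671142578125, -374.63629150390625), (89.30203247070312, 41.06476593017578), 34.72908020019531)
ball [ 0.6900908  -0.0516151   0.17143348] 61
keeper [0.54105561 0.01899182 0.13735503] 104
t 0.1 tcp [ 0.2804 -0.6132  0.2062] hd 24.6 w 85.2 grip 0.0 q [-1.18  0.26  1.61  0.    1.27 -0.04]
-> 0.481 -0.377 0.1
   [-0.0, -0.0, -0.075, 0.312, -0.146, 0.118]
   [-0.0, -0.0, -0.075, 0.317, -0.134, 0.118]
   [-0.0, -0.0, -0.075, 0.322, -0.122, 0.118]
   [-0.0, -0.0, -0.075, 0.326, -0.11, 0.118]
   [-0.0, -0.0, -0.075, 0.33, -0.097, 0.118]
   [-0.0, -0.0, -0.075, 0.334, -0.085, 0.118]
   [-0.0, -0.0, -0.075, 0.337, -0.072, 0.118]
   [-0.0, -0.0, -0.075, 0.339, -0.06, 0.118]
   [-0.0, -0.0, -0.075, 0.341, -0.047, 0.118]
-> 0.481 -0.377 0.004
   [0.0, 0.0, 0.0, 0.0, 0.0, 0.32]
   [0.0, 0.0, 0.0, 0.0, 0.0, 0.32]
   [0.0, 0.0, 0.0, 0.0, 0.0, 0.32]
```

play_rows(moves=[[[0,0,-0.075,0.312,-0.146,0.118,85],[0,0,-0.075,0.317,-0.134,0.118,85],[0,0,-0.075,0.322,-0.122,0.118,85],[0,0,-0.075,0.326,-0.11,0.118,85],[0,0,-0.075,0.33,-0.097,0.118,85]]], newtons=60)

```text
time: 0.52
tool_pos: [0.3925, -0.4812, 0.1473]
tcp_rot: [-2.992, -0.954, 0.0]
wrist_force: [-0.2, 0.1, 0.3]
width: 0.998
grip_force: 0.0
```

play_rows(moves=[[[0,0,-0.075,0.334,-0.085,0.118,85],[0,0,-0.075,0.337,-0.072,0.118,85],[0,0,-0.075,0.339,-0.06,0.118,85],[0,0,-0.075,0.341,-0.047,0.118,85],[0,0,0,0,0,0,60]]])

```text
time: 0.93
tool_pos: [0.4829, -0.3716, 0.0977]
tcp_rot: [-2.904, -1.18, 0.001]
wrist_force: [-1.2, 0.0, -0.8]
width: 0.88
grip_force: 0.0
```

```bash
python3 plan.py .481,-.377,.004,44
```

```text
t 0.93 tcp [ 0.4829 -0.3716  0.0977] hd 44.2 w 75.1 grip 0.0 q [-0.7   0.23  1.85  0.    1.06  0.1 ]
-> 0.481 -0.377 0.004
   [-0.004, -0.001, 0.003, -0.018, 0.011, 0.312]
   [-0.004, -0.001, 0.003, -0.018, 0.01, 0.312]
   [-0.004, -0.001, 0.003, -0.017, 0.009, 0.312]
```

play_rows(moves=[[[0,0,0,-0.018,0.011,0.31,60],[0,0,0,-0.018,0.01,0.31,60],[0,0,0,-0.018,0.009,0.25,60],[0,0,0,0,0,0.03,60],[0,0,0,0,0,0,60]]])

```text
time: 1.35
tool_pos: [0.4775, -0.3823, 0.0087]
tcp_rot: [-2.909, -1.172, 0.004]
wrist_force: [-0.1, 0.5, 1.1]
width: 0.703
grip_force: 0.0
```

play_rows(moves=[[[0,0,0,0.05,0,0.045,60],[0,0,0,0,0,0,15],[0,0,0,0,0,0,15],[0,0,0,0,0,0,15],[0,0,0,0,0,0,15]]])

```text
time: 1.77
tool_pos: [0.484, -0.381, 0.008]
tcp_rot: [2.912, 1.174, 0.002]
wrist_force: [0.7, -0.7, -0.5]
width: 0.184
grip_force: 0.0
```

play_rows(moves=[[[0,0,0,0,0,0,15],[0,0,0,0,0,0,15],[0,0,0,0,0,0,15],[0,0,0,0,0,-0.1,15],[0,0,0,0,0,-0.2,15]]])

```text
time: 2.18
tool_pos: [0.481, -0.3785, 0.0344]
tcp_rot: [-2.909, -1.172, 0.005]
wrist_force: [-0.2, 0.2, -0.5]
width: 0.179
grip_force: 0.0
```

```bash
python3 plan.py .481,-.377,.17,44 .606,-.028,.17,10.4 .606,-.028,.04,10.4
```

```text
t 2.18 tcp [ 0.481  -0.3785  0.0344] hd 43.9 w 15.3 grip 0.0 q [-0.71  0.31  1.89 -0.    0.95  0.1 ]
-> 0.481 -0.377 0.17
   [-0.003, 0.0, -0.001, 0.002, -0.005, -0.339]
   [-0.003, 0.0, -0.001, 0.002, -0.004, -0.339]
   [-0.003, 0.0, -0.001, 0.002, -0.004, -0.339]
   [-0.003, 0.0, -0.001, 0.003, -0.003, -0.339]
-> 0.606 -0.028 0.17
   [0.0, 0.0, 0.117, 0.332, -0.164, 0.0]
   [0.0, 0.0, 0.117, 0.322, -0.183, 0.0]
   [0.0, 0.0, 0.117, 0.311, -0.202, 0.0]
   [0.0, 0.0, 0.117, 0.298, -0.22, 0.0]
   [0.0, 0.0, 0.117, 0.285, -0.237, 0.0]
   [0.0, 0.0, 0.117, 0.271, -0.253, 0.0]
   [0.0, 0.0, 0.117, 0.255, -0.269, 0.0]
   [0.0, 0.0, 0.117, 0.239, -0.283, 0.0]
   [0.0, 0.0, 0.117, 0.222, -0.297, 0.0]
   [0.0, 0.0, 0.117, 0.204, -0.309, 0.0]
-> 0.606 -0.028 0.04
   [0.0, 0.0, 0.0, 0.0, 0.0, 0.325]
   [0.0, 0.0, 0.0, 0.0, 0.0, 0.325]
   [0.0, 0.0, 0.0, 0.0, 0.0, 0.325]
   [0.0, 0.0, 0.0, 0.0, 0.0, 0.325]
```

The fingers closed on nothing, so I look at the scene.

Run:
```python
from h import *
c=snap('side'); s=snap('top')
a=cv2.resize(c['image'][130:270,340:540],(800,560),interpolation=cv2.INTER_CUBIC)
cv2.imwrite('pics/s1.png',a[...,::-1])
rs=[bot.read_state()['tool_pos'].round(4) for _ in range(3)]; print(rs)
P=cloud(s); k=(s['depth']>0)&(np.hypot(P[...,0]-.48,P[...,1]+.377)<.07)&(P[...,2]>.007)&(P[...,2]<.022); Q=P[k]; print(k.sum(),Q.mean(0))
```

```text
[array([ 0.4856, -0.3823,  0.0404]), array([ 0.4856, -0.3823,  0.0404]), array([ 0.4856, -0.3823,  0.0404])]
232 [ 0.491201   -0.3644187   0.01414773]
```

View pics/s1.png

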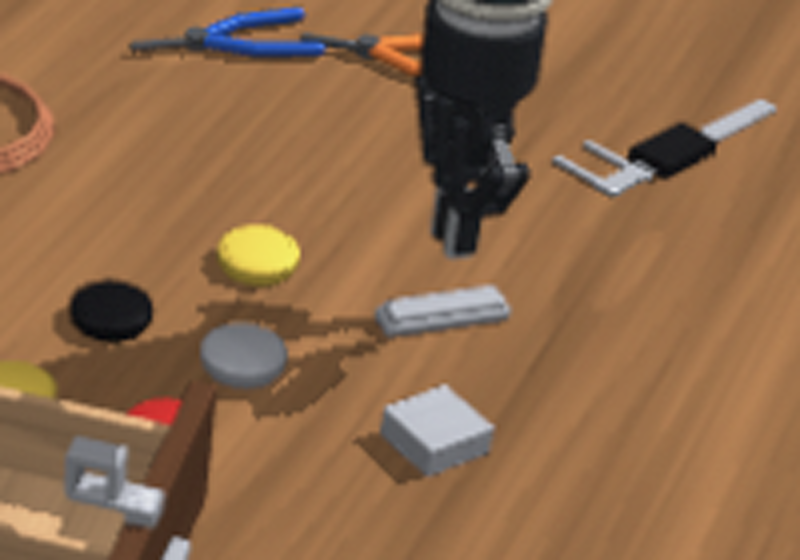

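```bash
cat >> h.py <<'E'
def avg(n=8):
    A=[]; W=[]
    for _ in range(n):
        s=bot.read_state(); A.append(s['tool_pos']); W.append(s['tcp_rot']*(1 if s['tcp_rot'][0]<0 else -1)); c=vision.read_camera('side')
    A=np.array(A); return A.mean(0),A.std(0),np.mean(W,0),s,c
E
python3 - <<'E'
from h import *
m,sd,w,s,c=avg(8); print(m.round(4),sd.round(4),w.round(3),s['width'],s['time'])
P=cloud(c); ok=c['depth']>0
k=ok&(np.hypot(P[...,0]-m[0],P[...,1]-m[1])<.06)
for lo,hi in((.008,.024),(.03,.038),(.038,.045),(.045,.055),(.055,.07)):
    Q=P[k&(P[...,2]>lo)&(P[...,2]<hi)]
    if len(Q)>5: print(lo,len(Q),Q.mean(0).round(4),Q.min(0).round(4),Q.max(0).round(4))
im=c['image'].astype(int)
kb=k&(P[...,2]>.011)&(P[...,2]<.02); Q=P[kb]; print('bar',cv2.minAreaRect((Q[:,:2]*1000).astype(np.float32)))
kb=ok&(np.hypot(P[...,0]-.436,P[...,1]+.25)<.04)&(P[...,2]>.018); print('block side',P[kb].mean(0))
kb=ok&(np.hypot(P[...,0]-.574,P[...,1]+.261)<.04)&(P[...,2]>.015); print('button side',P[kb].mean(0))
c=dict(np.load('top.npz'));P=cloud(c); ok=c['depth']>0
kb=ok&(np.hypot(P[...,0]-.436,P[...,1]+.25)<.04)&(P[...,2]>.018); print('block top',P[kb].mean(0))
kb=ok&(np.hypot(P[...,0]-.574,P[...,1]+.261)<.04)&(P[...,2]>.015); print('button top',P[kb].mean(0))
E
```

```text
[ 0.4836 -0.3806  0.0372] [0.0011 0.0009 0.0017] [-2.912e+00 -1.174e+00 -1.000e-03] 0.17618366811719094 2.6333
0.008 199 [ 0.4782 -0.3716  0.0135] [ 0.4411 -0.4137  0.008 ] [ 0.5148 -0.3345  0.0203]
0.055 35 [ 0.4777 -0.3712  0.0647] [ 0.4634 -0.3843  0.0559] [ 0.4943 -0.3604  0.07  ]
bar ((478.99212646484375, -372.842041015625), (82.5572280883789, 30.399742126464844), 41.43061828613281)
block side [ 0.4236918  -0.25157836  0.35708229]
button side [ 0.56936281 -0.2590427   0.0178757 ]
block top [ 0.42403073 -0.25549181  0.38295425]
button top [ 0.5743558  -0.26140549  0.01894155]
```

Run:
```python
from h import *
c=snap('side'); P=cloud(c)
pj=lambda X: cv2.projectPoints(np.array([X]),cv2.Rodrigues(c['R'])[0],c['t'],c['K'],c['dist'])[0].ravel().round(1)
for z in (.036,.046,.056,.066): print(z,pj((.4836,-.3806,z)))
im=c['image'][172:206:2,453]; print([(172+2*i,int(p.sum()),P[172+2*i,453].round(3).tolist()) for i,p in enumerate(im)])
```

```text
0.036 [450.1 197. ]
0.046 [450.6 193.9]
0.056 [451.  190.7]
0.066 [451.5 187.6]
[(172, 76, [0.478, -0.352, 0.132]), (174, 83, [0.476, -0.351, 0.127]), (176, 73, [0.478, -0.358, 0.117]), (178, 73, [0.477, -0.359, 0.11]), (180, 77, [0.475, -0.355, 0.107]), (182, 191, [0.475, -0.356, 0.1]), (184, 255, [0.477, -0.365, 0.089]), (186, 223, [0.473, -0.357, 0.088]), (188, 199, [0.475, -0.365, 0.076]), (190, 162, [0.471, -0.355, 0.077]), (192, 190, [0.472, -0.361, 0.068]), (194, 335, [0.499, -0.457, -0.005]), (196, 350, [0.494, -0.444, -0.002]), (198, 354, [0.492, -0.438, -0.004]), (200, 363, [0.487, -0.424, -0.001]), (202, 434, [0.484, -0.418, -0.003]), (204, 584, [0.475, -0.388, 0.012])]
```

The visible fingertips end about 18 mm above the reported TCP, so the grasp passed over the bar. I'll go lower in careful steps.

play_rows(moves=[[[0,0,0,0.01,-0.06,0.1,55],[0,0,0,0,0,0.15,55],[0,0,0,0,0,0.1,55],[0,0,0,0,0,0.05,55],[0,0,0,0,0,0,55]]])

```text
time: 3.15
tool_pos: [0.4783, -0.3739, -0.0057]
tcp_rot: [-2.91, -1.173, 0.003]
wrist_force: [-0.1, -0.0, 0.2]
width: 0.645
grip_force: 0.0
```

play_rows(moves=[[[0,0,0,0,0,0.03,55],[0,0,0,0,0,0,55],[0,0,0,0,0,0.03,55],[0,0,0,0,0,0,55],[0,0,0,0,0,0,55]]])

```text
time: 3.57
tool_pos: [0.48, -0.3755, -0.0091]
tcp_rot: [2.913, 1.174, 0.0]
wrist_force: [-0.0, -0.1, 0.2]
width: 0.642
grip_force: 0.0
```

Run:
```python
from h import *
m,sd,w,s,c=avg(5); print(m.round(4),sd.round(4),w.round(3),s['width']*85.4,s['time'],s['wrist_force'])
cv2.imwrite('pics/s2.png',cv2.resize(c['image'][150:230,400:500],(800,640),interpolation=cv2.INTER_CUBIC)[:600,...,::-1])
```

```text
[ 0.48   -0.3755 -0.009 ] [0. 0. 0.] [-2.913 -1.174 -0.   ] 54.75197198569424 3.7667 [ 0.79855612 -0.18653677  0.07302304]
```

View pics/s2.png

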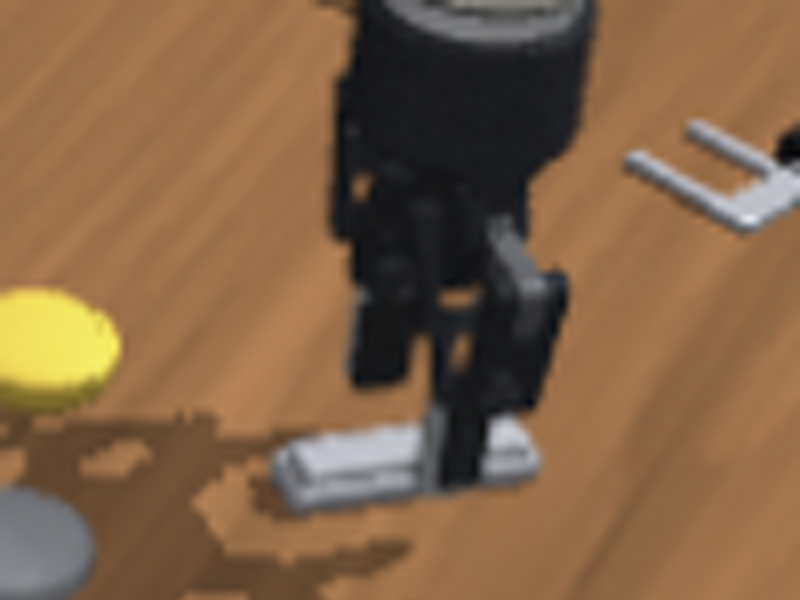

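The near finger stands in front of the bar at crop (455,480), with its tip still off the bench. I close here.

play_rows(moves=[[[0,0,0,0,0,0.02,15],[0,0,0,0,0,0,15],[0,0,0,0,0,0,15],[0,0,0,0,0,0,15],[0,0,0,0,0,0,15]]])

```text
time: 4.23
tool_pos: [0.4801, -0.3755, -0.011]
tcp_rot: [2.913, 1.174, 0.0]
wrist_force: [-0.1, 0.1, 1.6]
width: 0.203
grip_force: 58.6
```

Gripped, but only on the upper step. I reopen and go about 6 mm lower for a better bite.

play_rows(moves=[[[0,0,0,0,0,0,50],[0,0,0,0,0,0,50],[0,0,0,0,0,0,50],[0,0,0,0,0,0.03,50],[0,0,0,0,0,0.03,50]]])

```text
time: 4.65
tool_pos: [0.4799, -0.3754, -0.0174]
tcp_rot: [2.914, 1.174, 0.0]
wrist_force: [-0.1, -0.6, -0.2]
width: 0.583
grip_force: 0.0
```

play_rows(moves=[[[0,0,0,0,0,0,10],[0,0,0,0,0,0,10],[0,0,0,0,0,0,10],[0,0,0,0,0,0,10],[0,0,0,0,0,0,10]]])

```text
time: 5.07
tool_pos: [0.4797, -0.3752, -0.0175]
tcp_rot: [-2.914, -1.174, 0.0]
wrist_force: [0.4, 1.1, -0.5]
width: 0.271
grip_force: 58.9
```

play_rows(moves=[[[0,0,0,0,0,-0.15,10],[0,0,0,0,0,-0.35,10],[0,0,0,0,0,-0.38,10],[0,0,0,0,0,-0.38,10],[0,0,0,0,0,-0.27,10]]])

```text
time: 5.48
tool_pos: [0.4805, -0.3759, 0.1388]
tcp_rot: [2.911, 1.174, 0.002]
wrist_force: [0.5, -1.2, -1.9]
width: 0.273
grip_force: 59.5
```

```bash
python3 plan.py .606,-.028,.135,10.4 .606,-.028,.018,10.4
```

```text
t 5.48 tcp [ 0.4805 -0.3759  0.1388] hd 43.9 w 23.3 grip 59.5 q [-0.7   0.19  1.82  0.    1.12  0.1 ]
-> 0.606 -0.028 0.135
   [0.001, -0.0, 0.117, 0.332, -0.164, 0.003]
   [0.001, -0.0, 0.117, 0.322, -0.183, 0.003]
   [0.001, -0.0, 0.117, 0.31, -0.201, 0.003]
   [0.001, -0.0, 0.117, 0.298, -0.219, 0.003]
   [0.001, -0.0, 0.117, 0.285, -0.236, 0.004]
   [0.001, -0.0, 0.117, 0.27, -0.252, 0.004]
   [0.001, -0.0, 0.117, 0.255, -0.268, 0.004]
   [0.001, -0.0, 0.117, 0.239, -0.282, 0.004]
   [0.001, -0.0, 0.117, 0.222, -0.296, 0.004]
   [0.001, -0.0, 0.117, 0.205, -0.308, 0.004]
-> 0.606 -0.028 0.018
   [0.0, 0.0, 0.0, 0.0, 0.0, 0.39]
   [0.0, 0.0, 0.0, 0.0, 0.0, 0.39]
   [0.0, 0.0, 0.0, 0.0, 0.0, 0.39]
```

play_rows(moves=[[[0,0,0.117,0.332,-0.164,0,10],[0,0,0.117,0.322,-0.183,0,10],[0,0,0.117,0.31,-0.201,0,10],[0,0,0.117,0.298,-0.219,0,10],[0,0,0.117,0.285,-0.236,0,10]]])

```text
time: 5.9
tool_pos: [0.5423, -0.1996, 0.1352]
tcp_rot: [-3.055, -0.732, 0.001]
wrist_force: [2.3, -0.6, -3.2]
width: 0.269
grip_force: 59.5
```

play_rows(moves=[[[0,0,0.117,0.27,-0.252,0,10],[0,0,0.117,0.255,-0.268,0,10],[0,0,0.117,0.239,-0.282,0,10],[0,0,0.117,0.222,-0.296,0,10],[0,0,0.117,0.205,-0.308,0,10]]])

```text
time: 6.32
tool_pos: [0.6051, -0.0255, 0.1351]
tcp_rot: [-3.129, -0.28, 0.001]
wrist_force: [0.5, 0.5, -2.9]
width: 0.27
grip_force: 59.5
```

```bash
python3 - <<'E'
from h import *
m,sd,w,s,c=avg(10); print(m.round(4),sd.round(4),w.round(3),s['width']*85.4,s['time'],s['grip_force'])
cv2.imwrite('pics/s3.png',cv2.resize(c['image'][120:340,190:490],(800,586),interpolation=cv2.INTER_CUBIC)[...,::-1])
E
python3 plan.py .606,-.028,.018,10.4
```

```text
[ 0.6053 -0.0258  0.1352] [0.0009 0.0031 0.0002] [-3.128e+00 -2.850e-01  1.000e-03] 22.757745330784967 6.7667 59.60695266723633
t 6.82 tcp [ 0.6049 -0.0286  0.1356] hd 10.3 w 23.1 grip 59.6 q [-0.09  0.19  1.83 -0.    1.12  1.3 ]
-> 0.606 -0.028 0.018
   [0.0, 0.0, -0.001, 0.004, -0.001, 0.392]
   [0.0, 0.0, -0.001, 0.004, -0.001, 0.392]
   [0.0, 0.0, -0.001, 0.004, -0.001, 0.392]
```

View pics/s3.png

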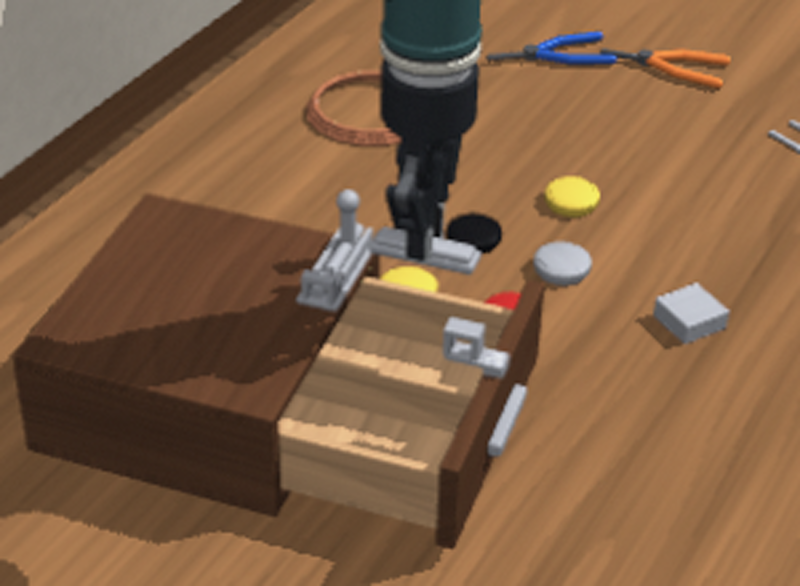

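The bar is held level over the right compartment (crop 425,248). A depth check of its position comes before lowering.

```bash
cat >> h.py <<'E'
O=np.array([.7825,.0633]); EX=np.array([.9834,.1812]); EY=np.array([-.1812,.9834])
def chest(Q): d=Q[...,:2]-O; return np.dstack([d@EX,d@EY,Q[...,2]]).reshape(-1,3)
E
python3 - <<'E'
from h import *
for n in('side','top'):
    c=snap(n); P=cloud(c); im=c['image'].astype(int)
    k=(c['depth']>0)&(np.hypot(P[...,0]-.606,P[...,1]+.028)<.06)&(P[...,2]>.14)&(P[...,2]<.175)&(im.sum(-1)>330)
    Q=chest(P[k][None]); print(n,len(Q),Q.mean(0).round(4),np.percentile(Q,[2,98],axis=0).round(4).tolist())
    k=(c['depth']>0)&(np.hypot(P[...,0]-.688,P[...,1]+.061)<.03)&(P[...,2]>.15)&(P[...,2]<.18); Q=chest(P[k][None]); print(' ball',len(Q),Q.mean(0))
E
```

```text
side 270 [-0.1993 -0.0526  0.1654] [[-0.2379, -0.0679, 0.1572], [-0.151, -0.0419, 0.172]]
 ball 74 [-0.1137415  -0.09208902  0.16487306]
top 151 [-0.2228 -0.057   0.1667] [[-0.2361, -0.07, 0.1596], [-0.208, -0.0453, 0.1729]]
 ball 0 [nan nan nan]<stdin>:6: RuntimeWarning: Mean of empty slice.
  ret = um.true_divide(
```

play_rows(moves=[[[0,0,0,0,0,0.38,10],[0,0,0,0,0,0.38,10],[0,0,0,0,0,0.3,10],[0,0,0,0,0,0.1,10],[0,0,0,0,0,0,10]]])

```text
time: 7.33
tool_pos: [0.6016, -0.0275, 0.0159]
tcp_rot: [-3.127, -0.283, 0.012]
wrist_force: [-0.7, 0.1, -3.6]
width: 0.27
grip_force: 59.6
```

play_rows(moves=[[[0,0,0,0,0,0,10],[0,0,0,0,0,0,38],[0,0,0,0,0,0,38],[0,0,0,0,0,0,38],[0,0,0,0,0,0,38]]])

```text
time: 7.75
tool_pos: [0.6073, -0.0275, 0.0221]
tcp_rot: [3.128, 0.284, 0.006]
wrist_force: [0.6, 0.4, -0.5]
width: 0.441
grip_force: 0.0
```

play_rows(moves=[[[0,0,0,0,0,-0.2,38],[0,0,0,0,0,-0.38,38],[0,0,0,0,0,-0.38,38],[0,0,0,0,0,-0.3,38],[0,0,0,0,0,0,38]]])

```text
time: 8.17
tool_pos: [0.6113, -0.0278, 0.1556]
tcp_rot: [3.126, 0.284, 0.024]
wrist_force: [1.6, -0.1, 1.0]
width: 0.446
grip_force: 0.0
```

```bash
python3 plan.py .52,-.2,.135,75 .574,-.261,.08,135 .574,-.261,-.012,135
```

```text
t 8.17 tcp [ 0.6113 -0.0278  0.1556] hd 10.4 w 38.1 grip 0.0 q [-0.09  0.17  1.81  0.    1.14  1.3 ]
-> 0.52 -0.2 0.135
   [0.002, -0.002, -0.226, -0.121, 0.153, 0.019]
   [0.002, -0.002, -0.226, -0.138, 0.138, 0.019]
   [0.002, -0.002, -0.226, -0.152, 0.122, 0.019]
   [0.002, -0.002, -0.226, -0.165, 0.104, 0.019]
   [0.002, -0.002, -0.226, -0.176, 0.085, 0.019]
   [0.002, -0.002, -0.226, -0.184, 0.065, 0.02]
   [0.002, -0.002, -0.226, -0.19, 0.043, 0.02]
   [0.002, -0.002, -0.226, -0.194, 0.022, 0.02]
   [0.002, -0.002, -0.226, -0.195, -0.0, 0.02]
   [0.002, -0.002, -0.226, -0.194, -0.022, 0.02]
-> 0.574 -0.261 0.08
   [0.0, 0.0, -0.233, -0.05, 0.075, 0.061]
   [0.0, 0.0, -0.233, -0.058, 0.069, 0.061]
   [0.0, 0.0, -0.233, -0.066, 0.062, 0.061]
   [0.0, 0.0, -0.233, -0.073, 0.054, 0.061]
   [0.0, 0.0, -0.233, -0.079, 0.045, 0.061]
   [0.0, 0.0, -0.233, -0.083, 0.036, 0.061]
   [0.0, 0.0, -0.233, -0.087, 0.026, 0.061]
   [0.0, 0.0, -0.233, -0.089, 0.015, 0.061]
   [0.0, 0.0, -0.233, -0.09, 0.005, 0.061]
-> 0.574 -0.261 -0.012
   [0.0, 0.0, 0.0, 0.0, 0.0, 0.307]
   [0.0, 0.0, 0.0, 0.0, 0.0, 0.307]
   [0.0, 0.0, 0.0, 0.0, 0.0, 0.307]
```

```bash
python3 plan.py .574,-.261,.12,50
```

```text
t 8.17 tcp [ 0.6113 -0.0278  0.1556] hd 10.4 w 38.1 grip 0.0 q [-0.09  0.17  1.81  0.    1.14  1.3 ]
-> 0.574 -0.261 0.12
   [0.003, -0.004, -0.23, -0.132, 0.371, 0.059]
   [0.003, -0.004, -0.23, -0.174, 0.353, 0.059]
   [0.003, -0.004, -0.23, -0.213, 0.331, 0.059]
   [0.003, -0.004, -0.23, -0.25, 0.304, 0.059]
   [0.003, -0.004, -0.23, -0.283, 0.274, 0.059]
   [0.003, -0.004, -0.23, -0.312, 0.24, 0.059]
```

play_rows(moves=[[[0,0,-0.23,-0.132,0.371,0.02,50],[0,0,-0.23,-0.174,0.353,0.05,60],[0,0,-0.23,-0.213,0.331,0.05,84],[0,0,-0.23,-0.25,0.304,0.05,84],[0,0,-0.23,-0.283,0.274,0.05,84]]])

```text
time: 8.58
tool_pos: [0.5738, -0.2233, 0.1246]
tcp_rot: [2.914, 1.169, 0.002]
wrist_force: [1.3, -0.5, 0.2]
width: 0.979
grip_force: 0.0
```

play_rows(moves=[[[0,0,-0.23,-0.312,0.24,0.05,84],[0,0,0,0,0,0,84],[0,0,0,0,0,0,84],[0,0,0,0,0,0,84],[0,0,0,0,0,0,84]]])

```text
time: 9.0
tool_pos: [0.568, -0.2595, 0.1192]
tcp_rot: [2.848, 1.326, 0.001]
wrist_force: [0.7, 0.0, 0.8]
width: 0.981
grip_force: 0.0
```

```bash
python3 - <<'E'
from h import *
m,sd,w,s,c=avg(8); print(m.round(4),sd.round(4))
c=snap('top'); P=cloud(c); k=(c['depth']>0)&(P[...,2]>.035)&(P[...,2]<.06); Q=chest(P[k][None]); 
k2=(Q[:,0]>-.26)&(Q[:,0]<-.13)&(Q[:,1]<-.015)&(Q[:,1]>-.095); print('in drawer',k2.sum(),Q[k2].mean(0).round(3) if k2.any() else '')
cv2.imwrite('pics/s4.png',cv2.resize(c['image'][180:330,260:460],(800,600),interpolation=cv2.INTER_CUBIC)[...,::-1])
E
python3 plan.py .573,-.261,-.012,50
```

```text
[ 0.568  -0.2594  0.119 ] [0.0001 0.0002 0.0001]
in drawer 298 [-0.19  -0.058  0.04 ]
t 9.45 tcp [ 0.5677 -0.2601  0.1187] hd 50.0 w 84.4 grip 0.0 q [-0.47  0.24  1.81 -0.    1.1   0.23]
-> 0.573 -0.261 -0.012
   [0.0, 0.0, -0.0, 0.007, 0.012, 0.327]
   [0.0, 0.0, -0.0, 0.007, 0.012, 0.327]
   [0.0, 0.0, -0.0, 0.007, 0.012, 0.327]
   [0.0, 0.0, -0.0, 0.007, 0.012, 0.327]
```

View pics/s4.png

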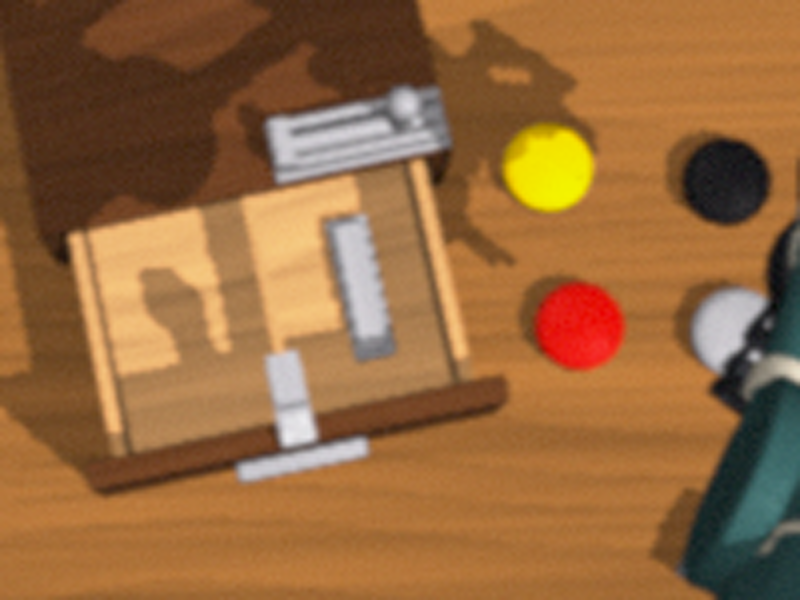

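The bar lies in the right compartment at crop (360,285), and the button at crop (735,330) is untouched. I descend on the button.

play_rows(moves=[[[0,0,0,0.01,0.02,0.37,84],[0,0,0,0.01,0.02,0.37,84],[0,0,0,0.01,0,0.37,84],[0,0,0,0,0,0.15,84],[0,0,0,0,0,0.05,84]]])

```text
time: 9.87
tool_pos: [0.5689, -0.2589, -0.017]
tcp_rot: [-2.842, -1.323, 0.008]
wrist_force: [-0.8, 1.1, 0.1]
width: 0.983
grip_force: 0.0
```

play_rows(moves=[[[0,0,0,0,0,0.02,84],[0,0,0,0,0,0.02,84],[0,0,0,0,0,0.02,84],[0,0,0,0,0,0.01,84],[0,0,0,0,0,0,84]]])

```text
time: 10.28
tool_pos: [0.5736, -0.2614, -0.0179]
tcp_rot: [2.846, 1.325, 0.002]
wrist_force: [0.3, 0.5, 0.7]
width: 0.987
grip_force: 0.0
```

play_rows(moves=[[[0,0,0,0,0,0,40],[0,0,0,0,0,0,40],[0,0,0,0,0,0,40],[0,0,0,0,0,0,40],[0,0,0,0,0,0,40]]], newtons=70)

```text
time: 10.7
tool_pos: [0.5737, -0.2615, -0.0174]
tcp_rot: [2.846, 1.325, 0.002]
wrist_force: [-1.0, -0.7, 6.6]
width: 0.607
grip_force: 71.6
```

The grip reads narrow, with an upward force, so the pads are on the bevel. I reopen and go 4 mm lower.

play_rows(moves=[[[0,0,0,0,0,0,75],[0,0,0,0,0,0,75],[0,0,0,0,0,0,75],[0,0,0,0,0,0.02,75],[0,0,0,0,0,0.02,75]]])

```text
time: 11.12
tool_pos: [0.5724, -0.2607, -0.0236]
tcp_rot: [-2.848, -1.326, 0.0]
wrist_force: [-0.2, -0.1, -0.4]
width: 0.874
grip_force: 0.0
```

play_rows(moves=[[[0,0,0,0,0,0,40],[0,0,0,0,0,0,40],[0,0,0,0,0,0,40],[0,0,0,0,0,0,40],[0,0,0,0,0,0,40]]])

```text
time: 11.53
tool_pos: [0.5729, -0.2611, -0.0228]
tcp_rot: [2.848, 1.325, 0.001]
wrist_force: [-0.9, -0.1, 3.7]
width: 0.616
grip_force: 74.3
```

play_rows(moves=[[[0,0,0,0,0,-0.1,40],[0,0,0,0,0,-0.3,40],[0,0,0,0,0,-0.4,40],[0,0,0,0,0,-0.4,40],[0,0,0,0,0,-0.4,40]]])

```text
time: 11.95
tool_pos: [0.5708, -0.2598, 0.1367]
tcp_rot: [-2.845, -1.324, 0.004]
wrist_force: [0.4, -0.5, -4.6]
width: 0.614
grip_force: 75.4
```

play_rows(moves=[[[0,0,0,0,0,-0.15,40],[0,0,0,0,0,0,40]]])

```text
time: 12.12
tool_pos: [0.5757, -0.2623, 0.1578]
tcp_rot: [2.841, 1.323, 0.01]
wrist_force: [0.9, 0.3, -3.2]
width: 0.616
grip_force: 75.4
```

```bash
python3 plan.py .5802,.085,.15,100.4
```

```text
t 12.12 tcp [ 0.5757 -0.2623  0.1578] hd 49.9 w 52.6 grip 75.4 q [-0.47  0.21  1.76  0.    1.16  0.23]
-> 0.5802 0.085 0.15
   [0.002, 0.0, -0.196, 0.298, -0.245, 0.007]
   [0.002, 0.0, -0.196, 0.321, -0.214, 0.007]
   [0.002, 0.0, -0.196, 0.34, -0.182, 0.008]
   [0.002, 0.0, -0.196, 0.357, -0.148, 0.008]
   [0.002, 0.0, -0.196, 0.369, -0.112, 0.008]
   [0.002, 0.0, -0.196, 0.378, -0.076, 0.008]
   [0.002, 0.0, -0.196, 0.384, -0.038, 0.009]
   [0.002, 0.0, -0.196, 0.386, -0.001, 0.009]
   [0.002, 0.0, -0.196, 0.384, 0.037, 0.009]
```

play_rows(moves=[[[0,0,-0.196,0.298,-0.245,0,40],[0,0,-0.196,0.321,-0.214,0,40],[0,0,-0.196,0.34,-0.182,0,40],[0,0,-0.196,0.357,-0.148,0,40],[0,0,-0.196,0.369,-0.112,0,40]]])

```text
time: 12.53
tool_pos: [0.572, -0.0659, 0.1482]
tcp_rot: [-2.434, -1.979, 0.006]
wrist_force: [0.3, 0.6, -3.3]
width: 0.621
grip_force: 75.4
```

play_rows(moves=[[[0,0,-0.196,0.378,-0.076,0,40],[0,0,-0.196,0.384,-0.038,0,40],[0,0,-0.196,0.386,0,0,40],[0,0,-0.196,0.384,0.037,0,40],[0,0,0,0,0,0,40]]])

```text
time: 12.95
tool_pos: [0.574, 0.0932, 0.1484]
tcp_rot: [-1.995, -2.418, 0.001]
wrist_force: [0.7, -0.9, -4.0]
width: 0.621
grip_force: 75.4
```

```bash
python3 - <<'E'
from h import *
m,sd,w,s,c=avg(6)
c=snap('side'); P=cloud(c); im=c['image'].astype(int)
k=(c['depth']>0)&(np.hypot(P[...,0]-.58,P[...,1]-.085)<.05)&(P[...,2]>.15)&(P[...,2]<.205)&(im.sum(-1)>300)
Q=chest(P[k][None]); print(len(Q),Q.mean(0).round(3),np.percentile(Q,[2,98],axis=0).round(3).tolist())
E
python3 plan.py .5802,.085,.018,100.4
```

```text
379 [-0.202  0.066  0.19 ] [[-0.229, 0.039, 0.183], [-0.178, 0.086, 0.194]]
t 13.3 tcp [0.5763 0.085  0.1508] hd 100.3 w 52.9 grip 75.4 q [ 0.1   0.13  1.87 -0.    1.14 -0.08]
-> 0.5802 0.085 0.018
   [-0.001, 0.0, -0.001, -0.002, 0.01, 0.332]
   [-0.001, 0.0, -0.001, -0.002, 0.01, 0.332]
   [-0.001, 0.0, -0.001, -0.002, 0.01, 0.332]
   [-0.001, 0.0, -0.001, -0.002, 0.01, 0.332]
```

play_rows(moves=[[[0,0,0,0,0.02,0.38,40],[0,0,0,0,0.02,0.38,40],[0,0,0,0,0,0.38,40],[0,0,0,0,0,0.19,40],[0,0,0,0,0,0,40]]])

```text
time: 13.72
tool_pos: [0.575, 0.0851, 0.0125]
tcp_rot: [-2.007, -2.406, 0.014]
wrist_force: [-1.1, -0.5, -4.3]
width: 0.618
grip_force: 75.4
```

play_rows(moves=[[[0,0,0,0,0,0,40],[0,0,0,0,0,0,70],[0,0,0,0,0,0,70],[0,0,0,0,0,0,70],[0,0,0,0,0,0,70]]])

```text
time: 14.13
tool_pos: [0.5767, 0.0856, 0.0195]
tcp_rot: [-2.008, -2.41, 0.01]
wrist_force: [-11.5, -3.0, -2.8]
width: 0.814
grip_force: 0.0
```

play_rows(moves=[[[0,0,0,0,0,-0.15,70],[0,0,0,0,0,-0.35,70],[0,0,0,0,0,-0.38,60],[0,0,0,0,0,-0.38,40],[0,0,0,0,0,-0.2,0]]])

```text
time: 14.55
tool_pos: [0.5864, 0.0874, 0.1755]
tcp_rot: [2.003, 2.406, 0.018]
wrist_force: [0.8, 1.4, 0.2]
width: 0.431
grip_force: 0.0
```

Run:
```python
from h import *
m,sd,w,s,c=avg(4)
P=cloud(c); im=c['image'].astype(int)
k=(c['depth']>0)&(P[...,2]>.03)&(P[...,2]<.06)
Q=chest(P[k][None]); k2=(Q[:,0]>-.26)&(Q[:,0]<-.13)&(Q[:,1]>.015)&(Q[:,1]<.095); print(k2.sum(),Q[k2].mean(0).round(3))
k2=(Q[:,0]>-.26)&(Q[:,0]<-.13)&(Q[:,1]<-.015)&(Q[:,1]>-.095); print(k2.sum(),Q[k2].mean(0).round(3))
cv2.imwrite('pics/s5.png',cv2.resize(c['image'][170:350,280:520],(800,600),interpolation=cv2.INTER_CUBIC)[...,::-1])
# push start: chest (-0.35, 0.03)
for x,y in((-.35,.03),(-.32,.03),(-.11,-.15),(-.11,-.06)): print((x,y),(O+x*EX+y*EY).round(4))
```

```text
178 [-0.195  0.052  0.041]
322 [-0.193 -0.054  0.038]
(-0.35, 0.03) [0.4329 0.0294]
(-0.32, 0.03) [0.4624 0.0348]
(-0.11, -0.15) [ 0.7015 -0.1041]
(-0.11, -0.06) [ 0.6852 -0.0156]
```

View pics/s5.png

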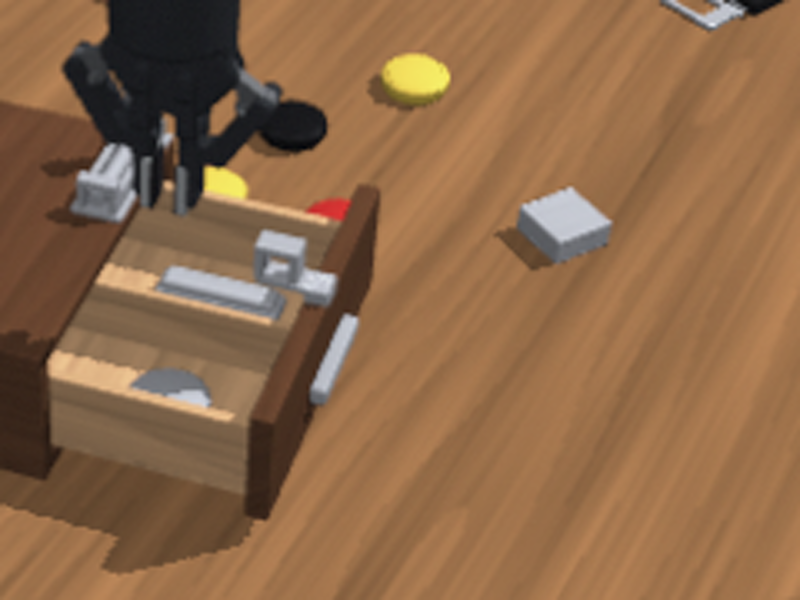

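Both pieces are in: the bar at crop (225,290) in the right compartment and the button at crop (170,385) in the left. Next I move in front of the drawer.

```bash
python3 plan.py .4176,.0571,.165,100.4 .4176,.0571,.06,100.4
```

```text
t 14.75 tcp [0.5836 0.0872 0.1695] hd 100.4 w 6.8 grip 0.0 q [ 0.11  0.13  1.84 -0.    1.17 -0.08]
-> 0.4176 0.0571 0.165
   [0.003, 0.0, 0.0, 0.001, -0.337, 0.006]
   [0.003, 0.0, 0.0, 0.001, -0.337, 0.007]
   [0.003, 0.0, 0.0, 0.001, -0.337, 0.007]
   [0.003, 0.0, 0.0, 0.001, -0.337, 0.008]
   [0.003, 0.0, 0.0, 0.001, -0.337, 0.008]
-> 0.4176 0.0571 0.06
   [0.0, 0.0, 0.0, 0.0, 0.0, 0.35]
   [0.0, 0.0, 0.0, 0.0, 0.0, 0.35]
   [0.0, 0.0, 0.0, 0.0, 0.0, 0.35]
```

play_rows(moves=[[[0,0,0,0,-0.337,0,0],[0,0,0,0,-0.337,0,0],[0,0,0,0,-0.337,0,0],[0,0,0,0,-0.337,0,0],[0,0,0,0,-0.337,0,0]]])

```text
time: 15.17
tool_pos: [0.4128, 0.0562, 0.1636]
tcp_rot: [-2.009, -2.414, 0.002]
wrist_force: [-0.1, -0.6, -0.2]
width: 0.002
grip_force: 0.0
```

play_rows(moves=[[[0,0,0,0,0,0.35,0],[0,0,0,0,0,0.35,0],[0,0,0,0,0,0.35,0],[0,0,0,0,0,0,0],[0,0,0,0,0,0,0]]])

```text
time: 15.58
tool_pos: [0.4122, 0.0563, 0.0578]
tcp_rot: [-2.007, -2.411, 0.007]
wrist_force: [0.4, 0.7, 0.7]
width: -0.003
grip_force: 0.0
```

Run:
```python
from h import *
m,sd,w,s,c=avg(4); print(m.round(4),chest(m[None,None]).round(4),s['wrist_force'])
P=cloud(c); k=(c['depth']>0)&(P[...,2]>.03)&(P[...,2]<.16)
Q=chest(P[k][None]); k2=(Q[:,0]<-.31)&(abs(Q[:,1]-.06)<.06)&(Q[:,0]>-.42)
Q=Q[k2]
for lo in (.05,.065,.075,.085,.1,.115,.13,.145):
    q=Q[(Q[:,2]>lo)&(Q[:,2]<lo+.012)]
    if len(q): print(lo,len(q),q.min(0).round(3),q.max(0).round(3))
c=snap('top');P=cloud(c);k=(c['depth']>0)&(abs(P[...,2]-.102)<.005)
Q=chest(P[k][None]); Q=Q[(abs(Q[:,1])<.12)&(Q[:,0]<-.2)&(Q[:,0]>-.31)]; print('front',np.percentile(Q[:,0],[3,50,97]))
```

```text
[0.4151 0.0565 0.0601] [[-0.3626  0.0599  0.0601]] [0.12189648 0.45100338 0.86949802]
0.075 1 [-0.369  0.062  0.085] [-0.369  0.062  0.085]
0.085 39 [-0.376  0.051  0.085] [-0.35   0.074  0.097]
0.1 62 [-0.377  0.058  0.1  ] [-0.349  0.074  0.112]
0.115 53 [-0.377  0.056  0.115] [-0.345  0.075  0.126]
0.13 198 [-0.401  0.048  0.13 ] [-0.326  0.076  0.142]
0.145 179 [-0.411  0.046  0.145] [-0.313  0.08   0.157]
front [-0.28085579 -0.27332406 -0.26548777]
```

play_rows(moves=[[[0,0,0,0,0.2,0.12,0],[0,0,0,0,0.3,0,0],[0,0,0,0,0.15,0,0],[0,0,0,0,0.15,0,0],[0,0,0,0,0.2,0,0]]])

```text
time: 16.25
tool_pos: [0.5129, 0.0745, 0.0486]
tcp_rot: [-2.008, -2.414, 0.004]
wrist_force: [-4.5, -1.2, 3.6]
width: 0.001
grip_force: 2.2
```

play_rows(moves=[[[0,0,0,0,0.2,0,0],[0,0,0,0,0.2,0,0],[0,0,0,0,0.2,0,0],[0,0,0,0,0.15,0,0],[0,0,0,0,0.1,0,0]]])

```text
time: 16.67
tool_pos: [0.5991, 0.0904, 0.049]
tcp_rot: [2.009, 2.414, 0.002]
wrist_force: [-1.2, -0.3, 1.4]
width: 0.005
grip_force: 1.1
```

```bash
cat > st.py <<'E'
from h import *
m,sd,w,s,c=avg(4); print('tcp',m.round(4),'chest',chest(m[None,None]).round(4)[0],s['wrist_force'].round(1),round(s['time'],2))
c=snap('top');P=cloud(c);k=(c['depth']>0)&(P[...,2]>.03); Q=chest(P[k][None])
F=Q[(abs(Q[:,2]-.1)<.006)&(Q[:,1]<-.02)&(Q[:,1]>-.12)&(Q[:,0]<-.125)&(Q[:,0]>-.31)]; print('front',len(F),np.percentile(F[:,0],[3,50,97]).round(4))
B=Q[(Q[:,2]>.155)&(Q[:,2]<.18)&(abs(Q[:,0]+.11)<.012)&(Q[:,1]<0)&(Q[:,1]>-.13)]; print('ball',len(B),B.mean(0).round(4))
E
python3 st.py
```

```text
tcp [0.5994 0.0905 0.049 ] chest [-0.1751  0.0599  0.049 ] [-0.7  0.2 -0.5] 16.82
front 326 [-0.1575 -0.1486 -0.1285]
ball 61 [-0.1118 -0.0962  0.1718]
```

play_rows(moves=[[[0,0,0,0,0.06,0,0],[0,0,0,0,0.04,0,0],[0,0,0,0,0.02,0,0],[0,0,0,0,0.02,0,0],[0,0,0,0,0,0,0]]])

```text
time: 17.33
tool_pos: [0.6109, 0.0927, 0.0476]
tcp_rot: [-2.01, -2.415, -0.0]
wrist_force: [-0.6, 0.2, -0.4]
width: -0.001
grip_force: 0.5
```

```bash
python3 st.py
```

```text
tcp [0.6109 0.0928 0.0476] chest [-0.1634  0.0601  0.0476] [0.  0.8 0.6] 17.48
front 330 [-0.1496 -0.1398 -0.1283]
ball 61 [-0.1116 -0.0963  0.1709]
```

play_rows(moves=[[[0,0,0,0,0.02,0,0],[0,0,0,0,0.015,0,0],[0,0,0,0,0,0,0]]])

```text
time: 17.83
tool_pos: [0.6139, 0.0933, 0.0477]
tcp_rot: [-2.009, -2.414, 0.001]
wrist_force: [-3.7, -0.9, 1.3]
width: 0.001
grip_force: 1.6
```

play_rows(moves=[[[0,0,0,0,0.015,0,0],[0,0,0,0,0,0,0],[0,0,0,0,0,0,0]]])

```text
time: 18.08
tool_pos: [0.6138, 0.0933, 0.0476]
tcp_rot: [-2.008, -2.413, 0.005]
wrist_force: [-7.4, -1.6, 5.8]
width: 0.001
grip_force: 3.9
```

```bash
python3 st.py
```

```text
tcp [0.6138 0.0933 0.0476] chest [-0.1604  0.06    0.0476] [-7.1 -0.6  5.1] 18.23
front 310 [-0.1465 -0.1378 -0.1287]
ball 61 [-0.1115 -0.0963  0.1708]
```

play_rows(moves=[[[0,0,0,0,0.015,0,0],[0,0,0,0,0,0,0],[0,0,0,0,-0.2,0,0],[0,0,0,0,-0.4,0,0],[0,0,0,0,-0.3,-0.3,0]]])

```text
time: 18.75
tool_pos: [0.5231, 0.0769, 0.0716]
tcp_rot: [-2.005, -2.409, 0.012]
wrist_force: [-1.8, -0.7, -0.1]
width: 0.0
grip_force: 0.0
```

play_rows(moves=[[[0,0,0,0,0,-0.4,0],[0,0,0,0,0,-0.4,0],[0,0,0,0,0,0,0],[0,0,0,0,0,0,0]]])

```text
time: 19.08
tool_pos: [0.533, 0.078, 0.1617]
tcp_rot: [2.005, 2.409, 0.012]
wrist_force: [-0.1, 0.2, -0.3]
width: 0.001
grip_force: 0.0
```

```bash
python3 st.py; python3 plan.py .613,-.12,.16,100.4 .7015,-.104,.16,100.4 .7015,-.104,.12,100.4
```

```text
tcp [0.5306 0.0777 0.1586] chest [-0.2451  0.0598  0.1586] [-1.1 -0.6 -0. ] 19.23
front 316 [-0.1462 -0.1378 -0.1286]
ball 61 [-0.1117 -0.0963  0.1714]
t 19.33 tcp [0.5281 0.0775 0.1553] hd 100.5 w 0.1 grip 0.0 q [ 0.1   0.04  1.96  0.    1.15 -0.08]
-> 0.613 -0.12 0.16
   [-0.001, -0.0, 0.0, -0.349, 0.079, -0.008]
   [-0.001, -0.0, 0.0, -0.349, 0.079, -0.008]
   [-0.001, -0.0, 0.0, -0.349, 0.079, -0.008]
   [-0.001, -0.0, 0.0, -0.349, 0.08, -0.008]
   [-0.001, -0.0, 0.0, -0.349, 0.08, -0.008]
   [-0.001, -0.0, 0.0, -0.349, 0.08, -0.008]
-> 0.7015 -0.104 0.16
   [0.0, 0.0, 0.0, -0.001, 0.3, 0.0]
   [0.0, 0.0, 0.0, -0.001, 0.3, 0.0]
   [0.0, 0.0, 0.0, -0.001, 0.3, 0.0]
-> 0.7015 -0.104 0.12
   [0.0, 0.0, 0.0, 0.0, 0.0, 0.4]
```

play_rows(moves=[[[0,0,0,-0.349,0.03,-0.03,0],[0,0,0,-0.349,0.03,0,0],[0,0,0,-0.349,0.06,0,0],[0,0,0,-0.349,0.06,0,0],[0,0,0,-0.349,0.15,0,0]]])

```text
time: 19.75
tool_pos: [0.5917, -0.0894, 0.1582]
tcp_rot: [-2.008, -2.412, 0.003]
wrist_force: [-0.7, 0.4, 0.3]
width: -0.002
grip_force: 0.0
```

play_rows(moves=[[[0,0,0,-0.349,0.15,0,0],[0,0,0,0,0.3,0,0],[0,0,0,0,0.3,0,0],[0,0,0,0,0.3,0,0],[0,0,0,0,0,0,0]]])

```text
time: 20.17
tool_pos: [0.7066, -0.1026, 0.157]
tcp_rot: [-2.009, -2.414, -0.001]
wrist_force: [0.5, 0.2, -1.4]
width: 0.001
grip_force: 0.0
```

```bash
python3 st.py; python3 plan.py .7015,-.104,.12,100.4
```

```text
tcp [ 0.7037 -0.1028  0.1572] chest [-0.1076 -0.1491  0.1572] [-0.1 -0.1 -0.2] 20.32
front 187 [-0.1461 -0.138  -0.1287]
ball 0 [nan nan nan]
t 20.42 tcp [ 0.7014 -0.1032  0.159 ] hd 100.5 w 0.1 grip 0.0 q [-0.18  0.36  1.57 -0.    1.21 -0.36]
-> 0.7015 -0.104 0.12
   [-0.005, -0.001, 0.002, -0.008, 0.0, 0.39]st.py:5: RuntimeWarning: Mean of empty slice.
  B=Q[(Q[:,2]>.155)&(Q[:,2]<.18)&(abs(Q[:,0]+.11)<.012)&(Q[:,1]<0)&(Q[:,1]>-.13)]; print('ball',len(B),B.mean(0).round(4))
  ret = um.true_divide(
```

play_rows(moves=[[[0,0,0,0,0,0.3,0],[0,0,0,0,0,0.09,0],[0,0,0,0.15,0,0,0],[0,0,0,0.1,0,0,0],[0,0,0,0.1,0,0,0]]])

```text
time: 20.83
tool_pos: [0.696, -0.0679, 0.1218]
tcp_rot: [2.009, 2.415, -0.0]
wrist_force: [-0.1, -2.4, -1.8]
width: 0.004
grip_force: 1.1
```

play_rows(moves=[[[0,0,0,0.1,0,0,0],[0,0,0,0.1,0,0,0],[0,0,0,0.05,0,0,0],[0,0,0,0.05,0,0,0],[0,0,0,0,0,0,0]]])

```text
time: 21.25
tool_pos: [0.6914, -0.0379, 0.1219]
tcp_rot: [2.008, 2.415, 0.002]
wrist_force: [0.5, 0.7, 0.0]
width: -0.005
grip_force: 0.0
```

Run:
```python
from h import *
m,sd,w,s,c=avg(4); print('tcp',m.round(4),'chest',chest(m[None,None]).round(4)[0],s['wrist_force'].round(1),round(s['time'],2))
P=cloud(c);k=(c['depth']>0)&(P[...,2]>.135)&(P[...,2]<.18)&(c['image'].astype(int).sum(-1)>250); Q=chest(P[k][None])
B=Q[(abs(Q[:,0]+.11)<.015)&(Q[:,1]<0)&(Q[:,1]>-.13)]; print(len(B),B.mean(0).round(4),B.max(0),B.min(0))
cv2.imwrite('pics/s6.png',cv2.resize(c['image'][160:260,270:400],(780,600),interpolation=cv2.INTER_CUBIC)[...,::-1])
```

```text
tcp [ 0.6915 -0.0385  0.1217] chest [-0.1079 -0.0836  0.1217] [-0.6 -0.4  0.7] 21.4
163 [-0.1126 -0.051   0.1557] [-9.51116412e-02 -7.75228449e-05  1.79226497e-01] [-0.12498327 -0.08171491  0.13506383]
```

View pics/s6.png

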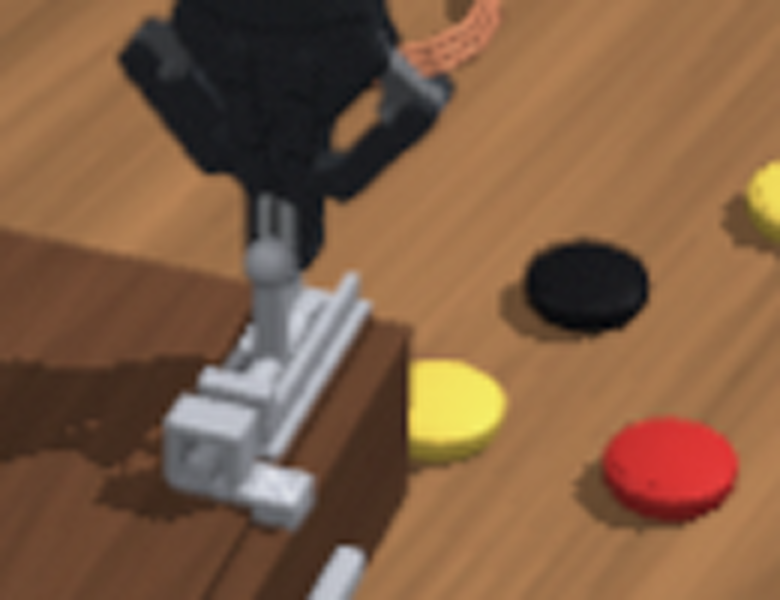

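The drawer is shut with the keeper at crop (210,440), and the handle at crop (270,290) is moving along. I keep pushing until it stops.

play_rows(moves=[[[0,0,0,0.04,0,0,0],[0,0,0,0.03,0,0,0],[0,0,0,0.02,0,0,0],[0,0,0,0,0,0,0]]])

```text
time: 21.78
tool_pos: [0.6897, -0.0303, 0.1212]
tcp_rot: [2.009, 2.414, 0.0]
wrist_force: [0.9, -1.7, -0.5]
width: 0.002
grip_force: 0.5
```

play_rows(moves=[[[0,0,0,0.02,0,0,0],[0,0,0,0,0,0,0],[0,0,0,0,0,0,0]]])

```text
time: 22.03
tool_pos: [0.6892, -0.0283, 0.1212]
tcp_rot: [2.01, 2.415, 0.001]
wrist_force: [0.8, -1.4, 0.7]
width: -0.001
grip_force: 0.5
```

play_rows(moves=[[[0,0,0,0.02,0,0,0],[0,0,0,0,0,0,0],[0,0,0,0,0,0,0]]])

```text
time: 22.28
tool_pos: [0.6888, -0.0264, 0.1212]
tcp_rot: [2.01, 2.415, 0.0]
wrist_force: [0.6, -1.2, 0.4]
width: 0.0
grip_force: 0.6
```

play_rows(moves=[[[0,0,0,0.02,0,0,0],[0,0,0,0,0,0,0],[0,0,0,0,0,0,0]]])

```text
time: 22.53
tool_pos: [0.6887, -0.0257, 0.1213]
tcp_rot: [2.008, 2.413, -0.001]
wrist_force: [1.4, -4.2, 0.6]
width: -0.002
grip_force: 2.4
```

play_rows(moves=[[[0,0,0,0.02,0,0,0],[0,0,0,0,0,0,0],[0,0,0,0,0,0,0]]])

```text
time: 22.78
tool_pos: [0.6887, -0.0256, 0.1214]
tcp_rot: [2.007, 2.412, -0.004]
wrist_force: [2.7, -9.1, -0.4]
width: 0.001
grip_force: 4.8
```

At the stop, with force rising and no motion. I back off, rise, and verify.

play_rows(moves=[[[0,0,0,-0.3,0,0,0],[0,0,0,-0.3,0,0,0],[0,0,0,-0.2,0,-0.3,0],[0,0,0,0,0,-0.4,0],[0,0,0,-0.2,0,-0.3,0]]])

```text
time: 23.2
tool_pos: [0.7053, -0.1189, 0.2222]
tcp_rot: [-2.007, -2.412, -0.002]
wrist_force: [0.3, -0.7, 2.0]
width: 0.001
grip_force: 0.0
```

play_rows(moves=[[[0,0,0,-0.35,0,0,0],[0,0,0,-0.35,0,0,0],[0,0,0,0,0,0,0],[0,0,0,0,0,0,0]]])

```text
time: 23.53
tool_pos: [0.7183, -0.1911, 0.2204]
tcp_rot: [-2.012, -2.41, -0.0]
wrist_force: [0.3, 0.0, 0.4]
width: -0.008
grip_force: 0.0
```

```bash
python3 st.py
python3 - <<'E'
from h import *
c=snap('side'); P=cloud(c);k=(c['depth']>0)&(P[...,2]>.145)&(P[...,2]<.18); Q=chest(P[k][None])
B=Q[(abs(Q[:,0]+.11)<.02)&(Q[:,1]<0)&(Q[:,1]>-.13)]; print('side ball',len(B),B.mean(0).round(4))
E
```

```text
tcp [ 0.7182 -0.1895  0.2202] chest [-0.109  -0.2369  0.2202] [-0.1  0.7 -0.2] 23.68
front 314 [-0.1464 -0.1377 -0.1288]
ball 61 [-0.1115 -0.0495  0.1703]
side ball 90 [-0.114  -0.0454  0.1623]
```

The drawer is shut. The ball moved 46.8 mm by both cameras, which is just enough, so I give it a firmer second push to be sure it is fully home.

```bash
python3 plan.py .705,-.12,.22,100.4 .705,-.12,.121,100.4 .6925,-.045,.121,100.4
```

```text
t 23.83 tcp [ 0.7186 -0.1882  0.2208] hd 100.5 w -0.1 grip 0.0 q [-0.29  0.39  1.42  0.    1.34 -0.47]
-> 0.705 -0.12 0.22
   [-0.001, -0.001, 0.003, 0.348, -0.005, 0.004]
   [-0.001, -0.001, 0.003, 0.348, -0.005, 0.004]
-> 0.705 -0.12 0.121
   [0.0, 0.0, 0.0, 0.0, 0.0, 0.33]
   [0.0, 0.0, 0.0, 0.0, 0.0, 0.33]
   [0.0, 0.0, 0.0, 0.0, 0.0, 0.33]
-> 0.6925 -0.045 0.121
   [0.0, 0.0, 0.0, 0.38, 0.006, 0.0]
   [0.0, 0.0, 0.0, 0.38, 0.006, 0.0]
```

play_rows(moves=[[[0,0,0,0.35,0,0,0],[0,0,0,0.35,0,0,0],[0,0,0,0,0,0.33,0],[0,0,0,0,0,0.33,0],[0,0,0,0,0,0.33,0]]])

```text
time: 24.25
tool_pos: [0.7069, -0.119, 0.1228]
tcp_rot: [2.005, 2.415, 0.002]
wrist_force: [0.2, -0.8, -0.6]
width: 0.004
grip_force: 0.0
```

play_rows(moves=[[[0,0,0,0.35,0,0,0],[0,0,0,0.35,0,0,0],[0,0,0,0.13,0,0,0],[0,0,0,0.06,0,0,0],[0,0,0,0,0,0,0]]])

```text
time: 24.67
tool_pos: [0.6901, -0.0315, 0.1228]
tcp_rot: [2.006, 2.417, 0.001]
wrist_force: [-0.4, -0.5, -0.3]
width: 0.002
grip_force: 0.0
```

play_rows(moves=[[[0,0,0,0.04,0,0,0],[0,0,0,0.03,0,0,0],[0,0,0,0,0,0,0],[0,0,0,0,0,0,0]]])

```text
time: 25.0
tool_pos: [0.689, -0.0274, 0.1224]
tcp_rot: [2.01, 2.413, 0.0]
wrist_force: [0.4, -0.5, 0.6]
width: 0.001
grip_force: 0.0
```

play_rows(moves=[[[0,0,0,0.03,0,0,0],[0,0,0,0.03,0,0,0],[0,0,0,0,0,0,0],[0,0,0,0,0,0,0]]])

```text
time: 25.33
tool_pos: [0.6886, -0.0256, 0.1225]
tcp_rot: [2.006, 2.409, -0.006]
wrist_force: [2.3, -11.7, -1.6]
width: -0.002
grip_force: 5.8
```

play_rows(moves=[[[0,0,0,0.03,0,0,0],[0,0,0,0.02,0,0,0],[0,0,0,0,0,0,0],[0,0,0,0,0,0,0]]])

```text
time: 25.67
tool_pos: [0.6886, -0.0254, 0.1227]
tcp_rot: [2.003, 2.405, -0.012]
wrist_force: [3.7, -23.0, -2.1]
width: -0.001
grip_force: 11.7
```

This is a hard stop: 23 N with no motion. I back off and check once more.

play_rows(moves=[[[0,0,0,-0.3,0,0,0],[0,0,0,-0.3,0,0,0],[0,0,0,-0.2,0,-0.3,0],[0,0,0,0,0,-0.4,0],[0,0,0,-0.2,0,-0.3,0]]])

```text
time: 26.08
tool_pos: [0.7046, -0.1133, 0.2236]
tcp_rot: [-2.009, -2.413, -0.002]
wrist_force: [0.4, -0.6, 0.5]
width: -0.0
grip_force: 0.0
```

play_rows(moves=[[[0,0,0,-0.35,0,0,0],[0,0,0,-0.35,0,0,0],[0,0,0,0,0,0,0],[0,0,0,0,0,0,0],[0,0,0,0,0,0,0]]])

```text
time: 26.5
tool_pos: [0.7171, -0.183, 0.2214]
tcp_rot: [-2.01, -2.412, -0.0]
wrist_force: [0.1, 0.1, 0.0]
width: 0.001
grip_force: 0.0
```

```bash
python3 st.py
python3 - <<'E'
from h import *
c=snap('top'); cv2.imwrite('pics/s7.png',cv2.resize(c['image'][180:310,240:420],(780,563),interpolation=cv2.INTER_CUBIC)[...,::-1])
E
```

```text
tcp [ 0.7171 -0.1822  0.2215] chest [-0.1087 -0.2295  0.2215] [ 1.2  0.1 -0.2] 26.65
front 305 [-0.1463 -0.1377 -0.128 ]
ball 61 [-0.1117 -0.0495  0.171 ]
```

View pics/s7.png

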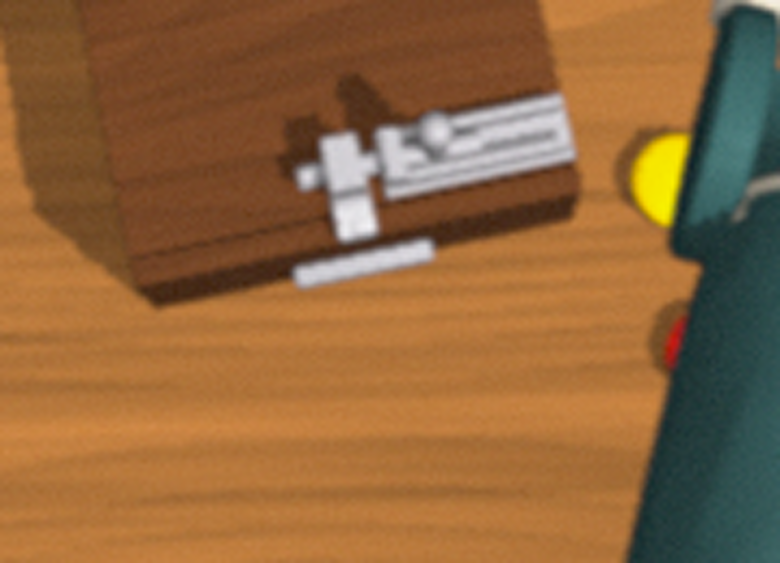

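The drawer is shut, the bolt rod sticks out through the keeper at crop (310,175), and the arm is clear. I hand the job in.

```bash
python3 -c "
from workcell import bot
print(bot.finish_job())"
```

```text
the job is handed in; nothing more can be done
None
```

I handed the job in with the bar in the right compartment, the button in the left, the drawer shut and the bolt pushed through the keeper to its hard stop; the cameras measured about 47 mm of bolt travel (45 needed), and the hand-in returned no verdict.

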